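# Set the pour-over stand over the blue mug

### The arm

A 6-joint arm with a two-finger parallel gripper is mounted at the origin on the work surface. World frame = base frame: x ahead of the robot, y to its left, z up, the work surface at z = 0. Lengths are in m, angles in rad, forces in N, time in s.
With the tool pointing down it reaches from about 0.325 to 0.9 m from the base axis. Payload 6.1 kg.
Tool frame: the origin (TCP) lies midway between the tips of the shut fingers; the grasp point (between the pads) lies 19 mm behind it; x points along the fingers, y is the direction in which the jaws open and shut, and the axes are right-handed (so a half turn about x gives the same grasp; the last joint's range is limited). The gripper opens to 85 mm and grips with 20 to 120 N. Pads are 22 mm wide; open, the fingers measure 114 mm over their backs; the gripper's body (76 mm by 85 mm) begins 54 mm behind the grasp point. The pads swing forward as they close: fully open they stand 13 mm farther back than shut.
Start: joints at [0.986, 0.22, 1.526, -0, 1.395, -0.126], TCP at [0.277, 0.56, 0.231] pointing down, gripper open.
Joint ranges: [-2.98, 2.98], [-0.91, 2.08], [0.09, 2.57], [-1.24, 4.39], [0.2, 2.65], [-2.68, 2.68]. Speed limits (rad/s): [2.57, 2.57, 3.01, 3.14, 3.14, 3.14].

### API

Orientations are given as [roll, pitch, yaw] about the fixed x, y, z axes, in that order (R = Rz(yaw) Ry(pitch) Rx(roll)).
In Python, from plant import movep, move_l, set_joints, gripper_to, hold, inverse_kinematics, observe, get_image, get_calibration, Unreachable, job_done gives the robot as it stands. Calls block until the motion is done:
- movep(position, orientation): joint-space move of the TCP to a pose.
- move_l(position, feed=0.15, rotation=None, max_force=None): straight line of the TCP; rotation=None keeps the orientation; feed is the mean speed in m/s. With max_force (N) it stops when the force on the tool has changed by that much, and returns True; else False.
- set_joints(angles): joint-space move.
- gripper_to(opening, f_grip=None): finger opening in m; f_grip is the grip in N (None keeps the last); returns when the fingers have stopped.
- hold(seconds).
- inverse_kinematics(position, orientation): joint angles nearest the present ones, or None.
- observe(): the state.
- get_image(name): name is "side" or "top"; returns (picture, depth): 384x512x3 uint8, red, green, blue; 384x512 float32, m along the optical axis (not along the pixel's ray), 0 where there is no reading.
- get_calibration(name): a dict with "intrinsics" (3x3 intrinsics, pixels), "world_from_camera" (4x4, takes a point from camera to world coordinates). Camera axes: x right, y down, z forward; pixel columns grow to the right and rows downward; lengths in m; the calibration is good to about 2 mm. A picture is of the moment at which its call begins. get_calibration takes no time and is no camera call.
A pose or a line that the arm cannot do raises Unreachable and nothing moves.
- job_done(): hands the job in, once; it reports no verdict.
The state is a dict: "time_s": time; "q": joint angles; "joint_velocities": joint speeds; "joint_torque": joint torques, N m; "eef_pos": TCP position; "tcp_rot": TCP orientation; "ft_force": force on the tool from outside, world axes, zero at the start; "torque": the same for the moment, N m; "opening": finger opening in m.
Only numpy, scipy, OpenCV 4.12 (cv2) and the standard library are available. Lean on these libraries where they do the work, as an engineer would, in place of code of your own. Each camera call takes 0.05 s, during which the arm holds its last target. There are 200 camera calls.

### The job

Make the pour-over stand ready for the blue mug: crank the handwheel clockwise until the dripper's nose is clear above the mug's rim, push the red-tabbed tray fully home so the mug stands upright right under the dripper, then crank back down until the orange pointer is level with the red mark and the nose sits inside the mug's mouth. Last of all, turn the orange timer knob back (anticlockwise) to its zero stop. Leave the white mug, the coffee jar and the sugar bowl where they are.

Things in the scene. Friction and masses are not known exactly. Their poses are not given: they have to be found in the camera images.
- stand: fixed pour-over stand: dark oak board 18 mm thick, covering its own x -165 to 85, y -210 to 240 mm. Origin on the table straight under the dripper's axis, z up. In its frame: 20 mm steel column at x -105, y 0, handwheel on top; white scale plate (24 mm wide, top 183 mm above the table) at x -105, y 42; tray slides home towards -y under the dripper; timer knob at x -60, y -165
- wheel (a joint): turn of the dark handwheel (rim radius 50 mm on its centre line, 12 mm thick, vertical axis, on top of the column), rad: grows when turned clockwise seen from above, which raises the dripper 24 mm per turn; 0 to 13.4. Starts between 0.6 and 5. Turns stiffly (about 2 N at the crank) and stays where it is left
- wheel_centre (a point): centre of the handwheel's rim, on its axis, 232 mm above the table
- crank_grip (a point): middle of the upright crank handle on the rim of the handwheel: light wood, 24 mm across, from 238 to 286 mm above the table (this point at 268 mm), 50 mm from the wheel's axis; it spins freely on its own pin, so it can be held while it goes round
- carriage (a joint): lift of the dripper carriage, m: 0 lowest, 0.054 highest; driven only by the handwheel (= 0.024 x wheel turns). The nose clears the rim of the mug above 0.036; the pointer is level with the red mark at 0.024
- nose_tip (a point): centre of the underside of the dripper's nose (white ceramic, 28 mm across, 20 mm long, below a flange 80 mm across and a cone 92 mm across at the top, 79 mm above this point). The top of the cone is 166 mm above the table at lift 0
- pointer (a point): tip of the orange pointer wire on the carriage, in front of the scale plate
- red_mark (a point): the red line (4 mm high) on the white scale plate beside the column, 145 mm above the table
- tray (a joint): travel of the tray, m: 0 pulled out (where it starts), 0.12 fully home against its stop; slides along the stand's -y with about 2 N of friction
- tray_tab (a point): centre of the outer face of the tray's red upright tab (90 mm wide along the stand's x, 8 mm thick along y, 28 to 78 mm above the table); this point is 63 mm above the table. Push here towards the stand's -y. The middle of the mug's place on the tray is 105 mm from it
- mug: the blue mug standing on the tray: 84 mm across, 95 mm high, open top, 4 mm wall, handle on its own +y side. Origin at the centre of its underside, 28 mm above the table, z up; its rim is 123 mm above the table
- timer (a joint): turn of the orange timer knob from its zero stop, rad: grows clockwise seen from above; starts between 0.6 and 1.3; at 0 it is on the stop, its bar along the stand's x
- timer_grip (a point): on the timer knob's axis at the height to grip its bar; x points along the bar and turns with it. The knob is 48 mm across, the bar is about 10 mm thick
- grey_mug: white mug, 84 mm across, 95 mm high, standing by; origin at the centre of its underside
- coffee_jar: amber coffee jar, 80 mm across, 120 mm high, standing by; origin at the centre of its underside
- sugar_bowl: terracotta bowl, 100 mm across, 50 mm high, standing by; origin at the centre of its underside
Things that resemble listed ones, but are neither listed nor needed, are in the scene too. Of the things that look like the mug, the middle-sized one is meant.

How it is judged:
By the outcome, as a careful person would: the job done as asked, in the order asked, and still so for the second after the job is handed in, with the robot touching nothing.
It also fails if it takes over 72 s, if anything falls off the work surface, if the arm or the gripper's body presses on something with over 40 N, if the wrist force passes 120 N, or if a joint passes its speed limit or range.

## Working session

There is one attempt and no reset: what is moved stays moved. The work goes in short steps, each a Python script; the robot and the scene stay as the last script left them, time stands still between calls to the robot, and variables do not carry over. Pictures are saved under pics/ and viewed, about 8 in all and at most 12, crops included, and the job is handed in when it is done.

```bash
mkdir -p pics; ls
cat > h.py <<'E'
import numpy as np, cv2
from plant import *
def grab(n, f=None):
    im,d=get_image(n); c=get_calibration(n)
    if f: cv2.imwrite('pics/'+f+'.png',im[:,:,::-1])
    K=np.array(c["intrinsics"]);T=np.array(c["world_from_camera"])
    v,u=np.mgrid[:d.shape[0],:d.shape[1]]
    P=np.stack([(u-K[0,2])/K[0,0]*d,(v-K[1,2])/K[1,1]*d,d,np.ones_like(d)],-1)@T.T
    P=P[...,:3]; P[d==0]=np.nan
    return im,P,K,T
E
python3 - <<'E'
from h import *
for n in("top","side"):
    im,P,K,T=grab(n,n+'0'); np.savez(n+'0.npz',im=im,P=P,K=K,T=T); print(n,K[0,0],T.round(3).tolist())
print(observe())
a=cv2.imread('pics/top0.png');b=cv2.imread('pics/side0.png')
E
```

```text
pics
top 372.1900693629801 [[-0.032, -0.997, 0.069, 0.479], [-0.999, 0.032, 0.003, -0.019], [-0.005, -0.069, -0.998, 1.583], [0.0, 0.0, 0.0, 1.0]]
side 465.951051608448 [[-0.994, -0.077, 0.08, 0.479], [-0.111, 0.664, -0.74, 1.076], [0.004, -0.744, -0.668, 1.184], [0.0, 0.0, 0.0, 1.0]]
{'time_s': 0.1, 'q': array([ 9.85932000e-01,  2.21147917e-01,  1.52751756e+00, -6.20275998e-06,
        1.39468230e+00, -1.26151333e-01]), 'joint_velocities': array([-0.00168886, -0.00080763, -0.0010421 , -0.00111976, -0.00144528,
        0.00116565]), 'joint_torque': array([ 3.80542524e-04, -4.98245180e+01, -3.90548873e+01, -2.66358766e-04,
        5.68004732e-03, -1.22576494e-04]), 'eef_pos': array([0.27647572, 0.55991218, 0.23029718]), 'tcp_rot': array([-1.69346934,  1.56904119, -2.15218124]), 'ft_force': array([ 0.12937217, -0.0632871 , -0.1300735 ]), 'torque': array([-0.04453771,  0.00272848, -0.01195197]), 'opening': 0.08544907932477443}
```

View pics/top0.png

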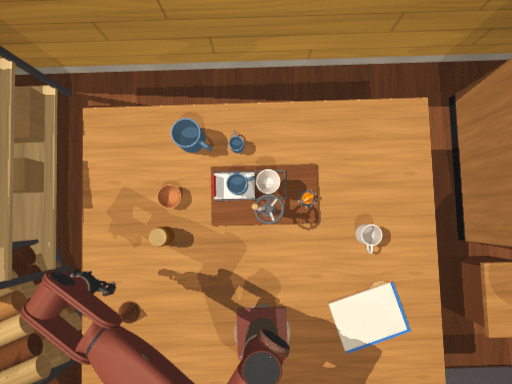

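View pics/side0.png

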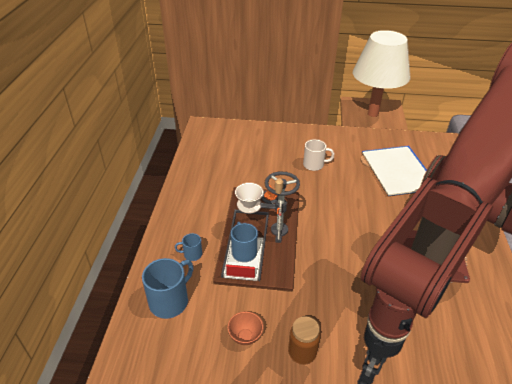

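```bash
cat > m.py <<'E'
from h import *
z=np.load('top0.npz');im,P=z['im'],z['P']
zz=P[...,2]; 
m=(zz>.010)&(zz<.026)&(P[...,0]>.3)&(P[...,0]<.9)&(abs(P[...,1])<.45)
m=cv2.morphologyEx(m.astype(np.uint8),cv2.MORPH_OPEN,np.ones((3,3)))
n,l,s,_=cv2.connectedComponentsWithStats(m)
print(s[1:][s[1:,4]>100])
k=1+np.argmax(s[1:,4]); Q=P[l==k]; print(np.median(Q[:,2]))
r=cv2.minAreaRect(Q[:,:2].astype(np.float32)); print(r)
for lo,hi in((.222,.245),(.25,.31)):
    w=(zz>lo)&(zz<hi)&(P[...,0]>.4)&(P[...,0]<.8)&(abs(P[...,1])<.3)
    q=P[w];print(lo,len(q),q.mean(0),q.min(0),q.max(0)); 
    if lo<.24: print(cv2.fitEllipse(q[:,:2].astype(np.float32)))
hsv=cv2.cvtColor(im,cv2.COLOR_RGB2HSV)
red=((hsv[...,0]<5)|(hsv[...,0]>175))&(hsv[...,1]>190)&(hsv[...,2]>90)&(P[...,0]>.5)
q=P[red];print('red',len(q),np.nanmedian(q,0),np.nanmin(q,0),np.nanmax(q,0))
z2=np.load('side0.npz');i2,P2=z2['im'],z2['P']
hsv=cv2.cvtColor(i2,cv2.COLOR_RGB2HSV)
red=((hsv[...,0]<5)|(hsv[...,0]>175))&(hsv[...,1]>190)&(hsv[...,2]>90)
red[:220]=0;red[290:]=0;red[:,:215]=0;red[:,270:]=0
q=P2[red];print('red2',len(q),np.nanmedian(q,0),np.nanmin(q,0),np.nanmax(q,0))
zz=P2[...,2]
for lo,hi in((.222,.245),(.25,.31)):
    w=(zz>lo)&(zz<hi)&(P2[...,0]>.4)&(P2[...,0]<.8)&(abs(P2[...,1])<.3)
    q=P2[w];print(lo,len(q),q.mean(0),q.min(0),q.max(0))
    if lo<.24: print(cv2.fitEllipse(q[:,:2].astype(np.float32)))
A=cv2.resize(im[150:240,200:330],None,fx=6,fy=6,interpolation=cv2.INTER_CUBIC)
B=cv2.resize(i2[165:295,200:320],None,fx=4.5,fy=4.5,interpolation=cv2.INTER_CUBIC)
cv2.imwrite('pics/cropA.png',A[:,:,::-1]);cv2.imwrite('pics/cropB.png',B[:,:,::-1])
E
python3 m.py
```

```text
[[ 276  165   43   59 1760]
 [ 211  167   26    8  146]
 [ 238  166   20    6  101]
 [ 274  172   11   26  145]
 [ 211  190   52   36 1122]]
0.01767486160866283
((0.5672818422317505, -0.16439688205718994), (0.17226079106330872, 0.24845661222934723), 89.4380874633789)
0.222 372 [ 0.50266543 -0.04381143  0.23651189] [ 0.44872636 -0.09564523  0.22622404] [0.55806839 0.01371412 0.24481556]
((0.5032260417938232, -0.04135052114725113), (0.09759736061096191, 0.09851901978254318), 63.03618240356445)
0.25 37 [0.51172348 0.00897589 0.28416076] [ 0.50048522 -0.00196642  0.26905603] [0.5214286  0.0191809  0.29294891]
red 41 [0.6099967  0.17931333 0.07693944] [0.56955152 0.17574848 0.06930213] [0.65104525 0.18161358 0.0854208 ]
red2 247 [0.61333356 0.18240256 0.05963336] [0.5702175  0.17637121 0.03461185] [0.65392602 0.18838542 0.08371333]
0.222 374 [ 0.50620577 -0.03763194  0.23665079] [ 0.45364595 -0.09908151  0.22263939] [0.56368484 0.02007226 0.24465238]
((0.5093639492988586, -0.03652988374233246), (0.09727690368890762, 0.1015869751572609), 0.5627159476280212)
0.25 92 [0.51617323 0.01409244 0.27333966] [ 0.50505048 -0.00697158  0.25011868] [0.52740536 0.02317765 0.28940409]
```

View pics/cropA.png

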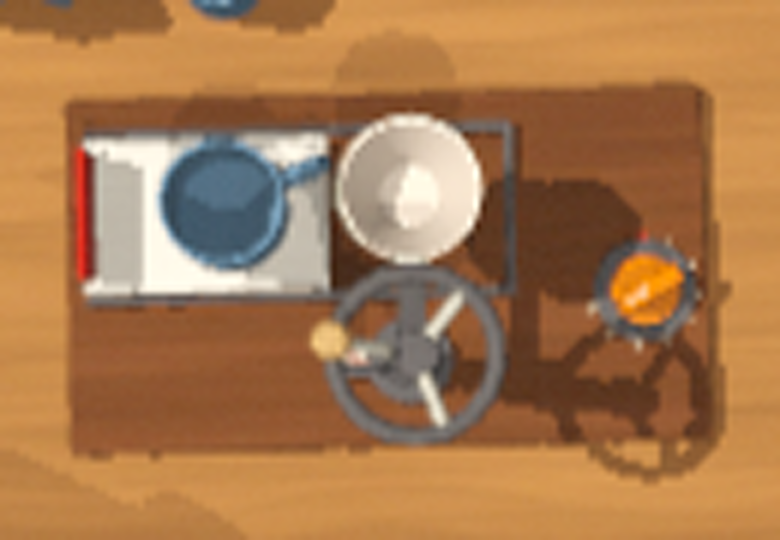

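View pics/cropB.png

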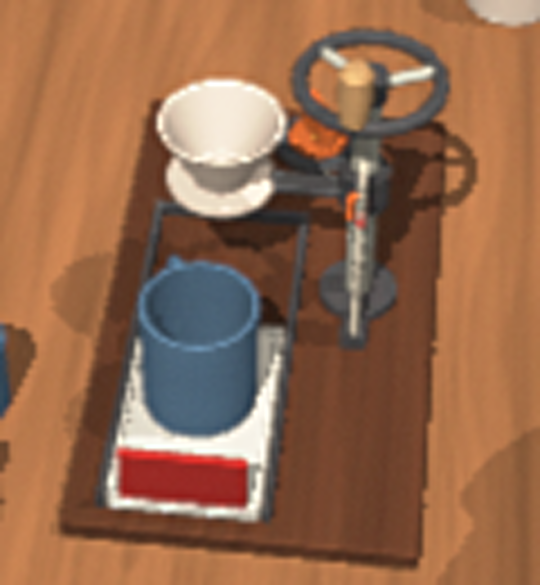

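```bash
cat > m2.py <<'E'
from h import *
np.set_printoptions(precision=4,suppress=True)
for n in('top','side'):
    z=np.load(n+'0.npz');im,P=z['im'],z['P']
    hsv=cv2.cvtColor(im,cv2.COLOR_RGB2HSV); X,Y,Z=P[...,0],P[...,1],P[...,2]
    # board hull
    reg=(X>.4)&(X<.75)&(abs(Y)<.3)
    m=reg&(Z>.012)&(Z<.024)
    m=cv2.morphologyEx(m.astype(np.uint8),cv2.MORPH_OPEN,np.ones((3,3)))>0
    q=P[m];r=cv2.minAreaRect(q[:,:2].astype(np.float32));print(n,'board',r)
    print(' board z',np.median(q[:,2]), 'table z',np.nanmedian(Z[(X>.4)&(X<.44)&(abs(Y)<.3)]))
    # cone rim
    c=(Z>.12)&(Z<.24)&(X>.55)&(X<.68)&(abs(Y+.035)<.07)&(hsv[...,1]<80)
    q=P[c];h=np.percentile(q[:,2],[50,90,95,100]);t=q[q[:,2]>h[2]-.012]
    print(' cone',len(q),h, cv2.minEnclosingCircle(t[:,:2].astype(np.float32)))
    # mug rim
    b=(hsv[...,0]>95)&(hsv[...,0]<125)&(hsv[...,1]>80)&(Z>.112)&(Z<.135)&(X>.54)&(X<.7)&(abs(Y-.08)<.08)
    t=P[b];print(' mug',len(t),np.median(t[:,2]),cv2.minEnclosingCircle(t[:,:2].astype(np.float32)))
    # knob
    o=(hsv[...,0]>7)&(hsv[...,0]<20)&(hsv[...,1]>190)&(hsv[...,2]>150)&(Z>.03)&(Z<.2)&reg
    k=o&(Y<-.12);q=P[k];print(' knob',len(q),q.mean(0),q.max(0));u=q[q[:,2]>np.percentile(q[:,2],60)]
    if len(u)>5: print('  bar',cv2.minAreaRect(u[:,:2].astype(np.float32)))
    if n=='side':
        k=(hsv[...,0]<20)&(hsv[...,1]>130)&(Z>.08)&(Z<.22)&(X>.47)&(X<.56)&(Y>-.06)&(Y<.06)
        for v,u in np.argwhere(k): print(v,u,im[v,u],P[v,u])
E
python3 m2.py
```

```text
top board ((0.5679454803466797, -0.02517196536064148), (0.44900795817375183, 0.24922585487365723), 89.69336700439453)
 board z 0.017762609991959 table z 0.0001260411136088102
 cone 473 [0.1661 0.1857 0.2075 0.2397] ((0.5521407127380371, -0.03885900601744652), 0.025600505992770195)
 mug 54 0.12251899027116586 ((0.6153570413589478, 0.07610370218753815), 0.04633349925279617)
 knob 73 [ 0.548  -0.2051  0.0444] [ 0.5686 -0.1829  0.0667]
  bar ((0.5469074249267578, -0.20537503063678741), (0.013239636085927486, 0.04544980078935623), 28.863386154174805)
side board ((0.5734784603118896, -0.023505955934524536), (0.44833970069885254, 0.25005432963371277), 89.77555084228516)
 board z 0.018642099553806135 table z 0.0008536583997171832
 cone 735 [0.1602 0.1854 0.1881 0.2398] ((0.6031856536865234, -0.03392434120178223), 0.05889565870165825)
 mug 182 0.11939948814465506 ((0.6128057837486267, 0.0831056758761406), 0.04517484828829765)
 knob 53 [ 0.5527 -0.194   0.0407] [ 0.572  -0.1793  0.0628]
  bar ((0.5510785579681396, -0.19874556362628937), (0.01237551774829626, 0.03901616856455803), 27.931684494018555)
207 278 [127  78  61] [ 0.5148 -0.0235  0.1447]
208 277 [176  94  56] [ 0.5177 -0.0185  0.1447]
208 278 [255 128  62] [ 0.5145 -0.0198  0.1438]
208 279 [239 151 101] [0.5103 0.0137 0.1759]
209 277 [236 113  56] [ 0.5174 -0.0147  0.1439]
209 278 [219 104  49] [ 0.5141 -0.0126  0.1463]
210 277 [211 101  50] [ 0.5171 -0.0112  0.1428]
210 278 [166  86  48] [ 0.5139 -0.0139  0.1406]
211 277 [213 103  51] [ 0.5168 -0.0085  0.1409]
211 278 [146  78  46] [ 0.5137 -0.0123  0.1376]
212 277 [231 110  50] [ 0.5164 -0.0019  0.1428]
212 278 [158  83  51] [ 0.5139 -0.0246  0.1213]
213 277 [210 102  54] [0.516  0.0044 0.1445]
213 278 [158  85  60] [ 0.5141 -0.035   0.1066]
214 279 [198  91  83] [0.5092 0.013  0.1491]
214 280 [190  86  77] [0.5061 0.0096 0.1462]
```

```bash
cat >> h.py <<'E'
from math import *
np.set_printoptions(precision=4,suppress=True)
O=np.array([.6106,-.0395]); YAW=-.005
def S(x,y,z): # stand -> world
    return np.array([O[0]+x*cos(YAW)-y*sin(YAW),O[1]+x*sin(YAW)+y*cos(YAW),z])
def down(psi): return [0,pi/2,psi]   # jaw dir = (-sin psi, cos psi)
W=S(-.105,0,0)[:2]
def st():
    s=observe(); return s['time_s'],np.array(s['eef_pos']),np.array(s['ft_force']),s['opening']
E
python3 - <<'E'
from h import *
from scipy.spatial.transform import Rotation as R
c=np.array([.5145,.0105])
for psi in np.arange(-3,3.1,.5):
    print(round(psi,1),inverse_kinematics([*c,.25],down(psi)))
for t in(0,.5,.8,1.1):
    x=np.array([0,-sin(t),-cos(t)])
    for y in([1,0,0],[-1,0,0]):
        e=R.from_matrix(np.c_[x,y,np.cross(x,y)]).as_euler('xyz')
        for Y in(.23,.1): print('push',t,y[0],Y,inverse_kinematics(S(0,Y,.055),e))
for psi in (-.5-pi/2*0,-.5,0,.5,1,1.5,-1.5,2.6,-2.6): print('timer',psi,inverse_kinematics(S(-.06,-.165,.05),down(psi)))
E
```

```text
-3.0 [-0.1329 -0.0584  1.7875 -0.      1.4125  1.2963]
-2.5 [-0.1329 -0.0584  1.7875 -0.      1.4125  0.7963]
-2.0 [-0.1329 -0.0584  1.7875 -0.      1.4125  0.2963]
-1.5 [-0.1329 -0.0584  1.7875 -0.      1.4125 -0.2037]
-1.0 [-0.1329 -0.0584  1.7875 -0.      1.4125 -0.7037]
-0.5 [-0.1329 -0.0584  1.7875 -0.      1.4125 -1.2037]
0.0 [-0.1329 -0.0584  1.7875  0.      1.4125 -1.7037]
0.5 [-0.1329 -0.0584  1.7875  0.      1.4125 -2.2037]
1.0 None
1.5 None
2.0 [-0.1329 -0.0584  1.7875  0.      1.4125  2.5795]
2.5 [-0.1329 -0.0584  1.7875  0.      1.4125  2.0795]
3.0 [-0.1329 -0.0584  1.7875  0.      1.4125  1.5795]
push 0 1 0.23 [ 0.1789  0.4315  1.6121 -0.      1.098   0.1789]
push 0 1 0.1 [-0.0297  0.376   1.6871 -0.      1.0785 -0.0297]
push 0 -1 0.23 None
push 0 -1 0.1 None
push 0.5 1 0.23 [ 0.4087  0.6181  1.4308 -0.4697  1.334   0.5769]
push 0.5 1 0.1 [ 0.2251  0.5062  1.5968 -0.523   1.2099  0.4561]
push 0.5 -1 0.23 [ 0.4087  0.6181  1.4308 -0.4697  1.334  -2.5647]
push 0.5 -1 0.1 None
push 0.8 1 0.23 [ 0.5074  0.7877  1.2947 -0.6782  1.5336  0.7034]
push 0.8 1 0.1 [ 0.3407  0.6566
[... 310 characters left out ...]
0.23 [ 0.5728  0.979   1.1493 -0.8633  1.7415 -2.3798]
push 1.1 -1 0.1 [ 0.4188  0.8381  1.3996 -0.9513  1.575  -2.3715]
timer -0.5 [-0.4901  0.3255  1.7644 -0.      1.0517 -1.5609]
timer -0.5 [-0.4901  0.3255  1.7644 -0.      1.0517 -1.5609]
timer 0 [-0.4901  0.3255  1.7644  0.      1.0517 -2.0609]
timer 0.5 [-0.4901  0.3255  1.7644  0.      1.0517 -2.5609]
timer 1 None
timer 1.5 None
timer -1.5 [-0.4901  0.3255  1.7644 -0.      1.0517 -0.5609]
timer 2.6 [-0.4901  0.3255  1.7644  0.      1.0517  1.6223]
timer -2.6 [-0.4901  0.3255  1.7644 -0.      1.0517  0.5391]<sys>:0: UserWarning: Gimbal lock detected. Setting third angle to zero since it is not possible to uniquely determine all angles.
```

Run:
```python
from h import *
c=np.array([.5145,.0105])
gripper_to(.055,20)
movep([*c,.36],down(-pi/2)); print(st())
print(move_l([*c,.25],feed=.12,max_force=8)); print(st())
gripper_to(.0,20); print(st())
im,P,K,T=grab('side','grip')
cv2.imwrite('pics/grip2.png',cv2.resize(im[120:300,200:380],None,fx=3,fy=3,interpolation=cv2.INTER_CUBIC)[:,:,::-1])
```

```text
(2.7, array([0.5144, 0.0112, 0.3598]), array([-0.7513,  0.8476,  0.0301]), 0.05478251530684192)
False
(3.7667, array([0.5151, 0.0104, 0.251 ]), array([0.2612, 0.1849, 0.1349]), 0.05505478500178999)
(4.1417, array([0.515 , 0.0105, 0.2509]), array([-0.0544,  0.8092,  2.9288]), 0.023010310055538698)
```

View pics/grip2.png

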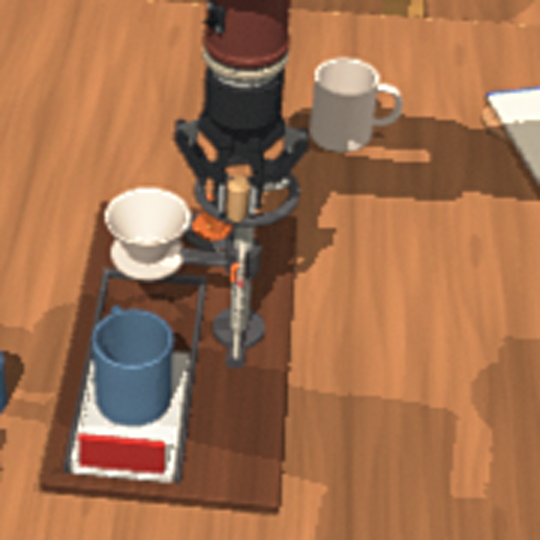

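```bash
cat >> h.py <<'E'
def crank(C,a,da,n,feed=.1,gain=0.,ff=None):
    """turn crank by da (clockwise negative angle) in n segments; logs angle and radial/tangential force"""
    C=np.array(C,float); L=[]
    z=st()[1][2]
    for i in range(n):
        a+=da/n; r=np.array([cos(a),sin(a)])
        move_l([*(C+.05*r),.2505],feed=feed)
        t,p,f,o=st(); fr=f[:2]@r; C+=gain*fr*r
        L.append((round(t,2),round(degrees(a)),fr,f[:2]@[-r[1],r[0]],f[2],o*1e3))
        if np.linalg.norm(f)>50: print('FORCE',f); break
    print(np.array(L)); print('C',C,'a',a)
    return C,a
E
python3 - <<'E'
from h import *
crank([.5056,-.0386],radians(79.2),-pi/2,6,gain=0)
E
```

```text
[[  4.47    64.       2.7886  -2.1828   2.8235  22.9591]
 [  4.76    49.       4.4765  -0.4864   2.7867  23.4123]
 [  5.04    34.       7.2565  -1.4968   1.0458  23.207 ]
 [  5.33    19.       8.1003  -1.2578   0.8263  23.0588]
 [  5.61     4.       9.0661  -0.8051   0.0404  23.5291]
 [  5.89   -11.       9.1988  -1.2291   0.5335  23.4132]]
C [ 0.5056 -0.0386] a -0.18849555921538713
```

Run:
```python
from h import *
C,a=crank([.5056,-.0386],-0.1885,radians(-255)+.1885,16,gain=.00012)
im,P,K,T=grab('side','up')
cv2.imwrite('pics/up2.png',cv2.resize(im[120:300,200:380],None,fx=3,fy=3,interpolation=cv2.INTER_CUBIC)[:,:,::-1])
X,Y,Z=np.moveaxis(P,-1,0)
hsv=cv2.cvtColor(im,cv2.COLOR_RGB2HSV)
c=(Z>.12)&(Z<.24)&(X>.57)&(X<.68)&(abs(Y+.035)<.07)&(hsv[...,1]<80)
print(np.percentile(Z[c],[50,90,95]))
```

```text
[[   6.17    -26.        7.3765   -1.2207    2.1924   23.0607]
 [   6.46    -41.        4.0685   -1.2959    4.523    23.0364]
 [   6.74    -57.        2.2474   -2.3776    5.4426   23.5016]
 [   7.03    -72.       -0.3121   -1.2064    6.017    23.6839]
 [   7.31    -87.       -0.8625   -2.0395    6.4678   23.0915]
 [   7.59   -102.       -2.162    -0.9119    6.3132   23.4384]
 [   7.88   -118.       -2.1805   -1.2556    6.0503   23.4909]
 [   8.16   -133.       -1.8885   -1.5175    7.2687   23.4132]
 [   8.44   -148.       -2.6126   -1.5825    5.97     23.1863]
 [   8.72   -163.       -1.7287   -1.1649    7.1548   22.9506]
 [   9.01   -179.       -1.7918   -1.2934    6.4912   23.0392]
 [   9.29   -194.       -0.9399   -0.5008    7.5295   23.0569]
 [   9.57   -209.       -0.355    -1.5198    6.4072   23.2861]
 [   9.86   -224.       -0.9648   -0.0738    7.0322   23.517 ]
 [  10.14   -240.        0.0553   -0.7363    7.0063   23.4867]
 [  10.43   -255.       -0.8811   -1.1548    6.0583   22.6454]]
C [ 0.5082 -0.0387] a -4.45058959258554
[0.1826 0.2058 0.2079]
```

View pics/up2.png

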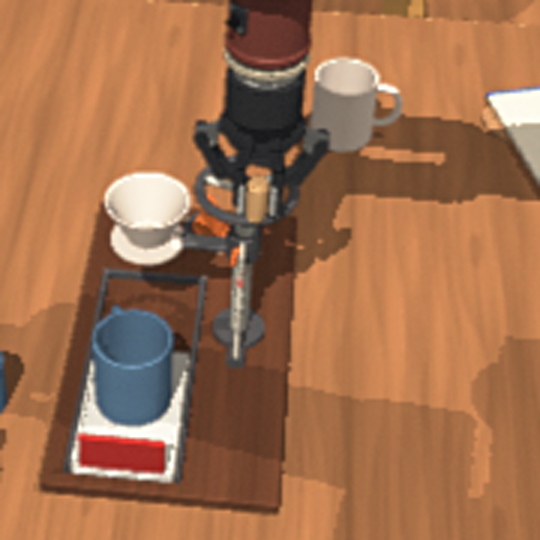

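```bash
sed -i 's/^O=.*/O=np.array([.6130,-.0392]); YAW=-.005/' h.py
python3 - <<'E'
from h import *
from scipy.spatial.transform import Rotation as R
gripper_to(.055); p=st()[1]; move_l([p[0],p[1],.36],feed=.2)
t=.8;x=np.array([0,-sin(t),-cos(t)]);y=np.array([1.,0,0])
e=R.from_matrix(np.c_[x,y,np.cross(x,y)]).as_euler('xyz')
movep(S(0,.30,.36),e); gripper_to(0,20)
move_l(S(0,.27,.055),feed=.25); print(st())
print(move_l(S(0,.222,.055),feed=.06,max_force=12)); print(st())
print(move_l(S(0,.122,.055),feed=.06,max_force=15)); print(st())
print(move_l(S(0,.105,.055),feed=.015,max_force=10)); print(st())
hold(.2);print(st())
E
```

```text
(14.6417, array([0.6155, 0.2316, 0.0571]), array([-1.1079,  0.2597,  0.8254]), 1.0780910648176407e-05)
False
(15.5917, array([0.6142, 0.1828, 0.0551]), array([-0.5024,  0.49  ,  0.5824]), 0.00020439080012060864)
False
(17.4083, array([0.6135, 0.0828, 0.0551]), array([ 0.3756,  0.5325, -0.0367]), -8.143658156662037e-05)
True
(18.35, array([0.6134, 0.0682, 0.0546]), array([0.0496, 1.3852, 1.382 ]), -6.452912198364495e-05)
(18.55, array([0.6129, 0.0682, 0.054 ]), array([0.3985, 0.4084, 0.2162]), -0.00011152820904003522)
```

Run:
```python
from h import *
im,P,K,T=grab('side');it,Pt,_,_=grab('top')
a=cv2.resize(im[150:290,190:330],(500,500),interpolation=cv2.INTER_CUBIC);b=cv2.resize(it[140:240,200:260],(300,500),interpolation=cv2.INTER_CUBIC)
cv2.imwrite('pics/push.png',np.hstack([a,b])[:,:,::-1])
for n,i,Q in(('s',im,P),('t',it,Pt)):
    hsv=cv2.cvtColor(i,cv2.COLOR_RGB2HSV);X,Y,Z=np.moveaxis(Q,-1,0)
    red=((hsv[...,0]<5)|(hsv[...,0]>175))&(hsv[...,1]>190)&(hsv[...,2]>90)&(X>.53)&(X<.7)&(Y<.25)&(Y>-.05)&(Z<.1)
    q=Q[red];print(n,len(q),np.median(q,0) if len(q) else 0)
    b=(hsv[...,0]>95)&(hsv[...,0]<125)&(hsv[...,1]>80)&(Z>.08)&(Z<.135)&(X>.54)&(X<.7)&(abs(Y)<.13)
    print(' mug',b.sum(),Q[b].mean(0),Q[b].min(0),Q[b].max(0))
```

```text
s 20 [0.5832 0.0629 0.0753]
 mug 110 [ 0.6188 -0.0177  0.0998] [ 0.5732 -0.0673  0.0801] [0.6518 0.0051 0.1274]
t 36 [0.6067 0.0619 0.0777]
 mug 5 [ 0.6338 -0.0959  0.1039] [ 0.6314 -0.0992  0.1009] [ 0.6354 -0.091   0.1074]
```

View pics/push.png

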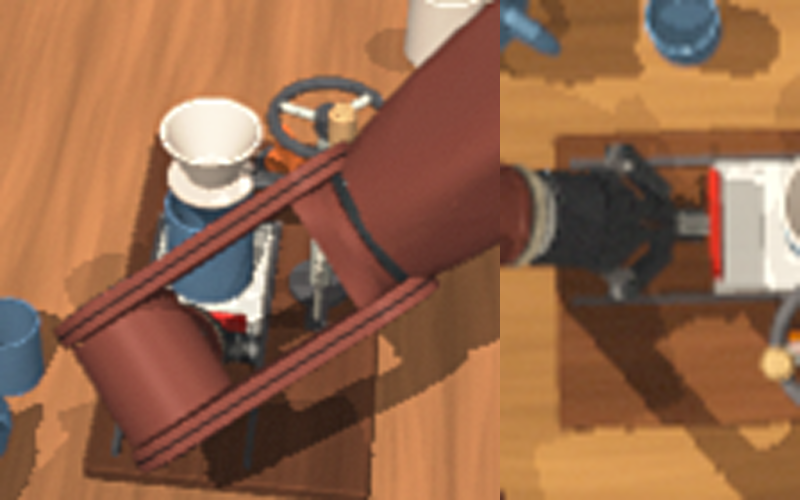

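Run:
```python
from h import *
for k in range(2):
    print(move_l(S(0,.092,.0545),feed=.015,max_force=22)); print(st())
it,Pt,_,_=grab('top')
hsv=cv2.cvtColor(it,cv2.COLOR_RGB2HSV);X,Y,Z=np.moveaxis(Pt,-1,0)
red=((hsv[...,0]<5)|(hsv[...,0]>175))&(hsv[...,1]>190)&(hsv[...,2]>90)&(X>.53)&(X<.7)&(Y<.25)&(Y>-.05)&(Z<.1)
print(red.sum(),np.median(Pt[red],0))
```

```text
True
(19.1333, array([0.6128, 0.0682, 0.0536]), array([0.1619, 3.21  , 3.0399]), 0.0001362471922719024)
True
(19.6083, array([0.6128, 0.0682, 0.0532]), array([0.427 , 4.0589, 1.9029]), 0.00011504029466303233)
34 [0.6066 0.0618 0.0753]
```

Run:
```python
from h import *
move_l(S(0,.27,.06),feed=.2); move_l(S(0,.30,.36),feed=.25); gripper_to(.055,20)
c=np.array([.5082,-.0387])+.05*np.array([cos(radians(105)),sin(radians(105))])
movep([*c,.36],down(-pi/2)); print(move_l([*c,.2505],feed=.12,max_force=8),st()); gripper_to(0,20); print(st())
p=st()[1]
C,a=crank([.5082,-.0387],radians(-255),radians(255),18,gain=.00012)
```

```text
False (24.7333, array([0.4959, 0.0096, 0.2514]), array([-0.038 , -0.5914, -0.7413]), 0.05506482182398976)
(25.1083, array([0.4957, 0.0096, 0.2514]), array([-0.9949,  0.0464,  3.721 ]), 0.022950820026311835)
[[  25.38   -241.        2.1746    2.9645    5.5515   23.5124]
 [  25.66   -227.        2.6663    1.436     6.1593   23.5731]
 [  25.93   -212.        1.9084    1.527     5.7314   23.2719]
 [  26.21   -198.        2.0017    2.4459    5.3839   23.1329]
 [  26.48   -184.        2.4387    2.8016    6.5446   23.643 ]
 [  26.76   -170.        1.5753    2.4154    6.111    23.0925]
 [  27.03   -156.        1.6874    1.7915    5.0536   23.3694]
 [  27.31   -142.        1.5082    2.1061    5.9297   23.1552]
 [  27.58   -128.        1.9581    1.6414    5.1518   23.1387]
 [  27.86   -113.        1.4483    1.4705    4.738    23.2263]
 [  28.13    -99.        1.2291    2.2912    5.9099   23.5221]
 [  28.41    -85.        1.5681    0.716     5.9146   23.3727]
 [  28.68    -71.        1.7308    1.5383    4.8486   23.2012]
 [  28.96    -57.        2.0563    1.0608    4.8949   22.9894]
 [  29.23    -43.        1.6955    2.3811    5.1317   23.1862]
 [  29.51    -28.        0.4896    2.2783    5.9847   23.499 ]
 [  29.78    -14.        0.6641    2.0317    5.617    23.3356]
 [  30.06      0.        1.391     1.1027    5.9578   23.4798]]
C [ 0.5071 -0.0395] a -7.216449660063518e-16
```

```bash
cat > chk.py <<'E'
from h import *
import sys
fr=[grab('side') for _ in range(8)]
im=np.mean([f[0] for f in fr],0).astype(np.uint8);P=np.nanmedian([f[1] for f in fr],0);K,T=fr[0][2:]
np.savez('chk.npz',im=im,P=P)
A=cv2.resize(im[170:250,220:300],(600,600),interpolation=cv2.INTER_CUBIC)
cv2.imwrite('pics/%s.png'%sys.argv[1],A[:,:,::-1])
X,Y,Z=np.moveaxis(P,-1,0);hsv=cv2.cvtColor(im,cv2.COLOR_RGB2HSV)
c=(Z>.12)&(Z<.24)&(X>.57)&(X<.68)&(abs(Y+.035)<.07)&(hsv[...,1]<80)
print('cone',np.percentile(Z[c],[50,90,95]))
k=(hsv[...,0]<20)&(hsv[...,1]>110)&(Z>.08)&(Z<.22)&(X>.47)&(X<.56)&(Y>-.06)&(Y<.06)
for v,u in np.argwhere(k): print(v,u,im[v,u],P[v,u])
Ti=np.linalg.inv(T)
for nm,q in(('mark',S(-.105,.042,.145)),('plate top',S(-.105,.042,.183))):
    x=K@(Ti@[*q,1])[:3];print(nm,x[:2]/x[2])
b=(hsv[...,0]>95)&(hsv[...,0]<125)&(hsv[...,1]>80)&(Z>.03)&(Z<.135)&(X>.54)&(X<.7)&(abs(Y)<.13)
print(' mug',b.sum(),P[b].mean(0),P[b].min(0),P[b].max(0)); print(st())
E
python3 - <<'E'
from h import *
gripper_to(.055); p=st()[1]; move_l([p[0],p[1],.36],feed=.2)
E
python3 chk.py chk1
```

```text
cone [0.1649 0.1891 0.1905]
206 278 [130  75  52] [ 0.515  -0.0246  0.1482]
207 277 [200 104  57] [ 0.5179 -0.0196  0.1481]
207 278 [226 109  52] [ 0.5147 -0.02    0.1481]
207 279 [187 130  98] [0.5106 0.0096 0.1764]
208 277 [225 110  56] [ 0.5175 -0.0146  0.1484]
208 278 [191  93  45] [ 0.5143 -0.0152  0.1482]
209 275 [99 67 51] [ 0.5246 -0.0339  0.1249]
209 276 [96 64 51] [ 0.5211 -0.0285  0.1304]
209 277 [222 106  51] [ 0.5172 -0.0098  0.1485]
209 278 [177  87  45] [ 0.514  -0.0113  0.1475]
210 276 [119  69  45] [ 0.5209 -0.0279  0.1264]
210 277 [231 110  52] [ 0.5169 -0.0053  0.1484]
210 278 [171  88  49] [ 0.5137 -0.0073  0.1468]
211 277 [250 125  61] [ 0.5166 -0.0011  0.148 ]
211 278 [173  99  64] [ 0.5134 -0.0012  0.1483]
212 277 [181 107  66] [0.5163 0.0021 0.1467]
214 279 [200 103  92] [0.5092 0.0126 0.1487]
214 280 [184  86  77] [0.5061 0.0104 0.1469]
215 280 [162  93  82] [0.5058 0.013  0.1451]
mark [279.4654 212.8466]
plate top [279.9769 204.1712]
 mug 481 [ 0.6096 -0.0094  0.0822] [ 0.573  -0.0782  0.0356] [0.6542 0.0051 0.1257]
(31.5667, array([ 0.5564, -0.0394,  0.3593]), array([0.4048, 0.2205, 0.6731]), 0.05519681202842894)
```

View pics/chk1.png

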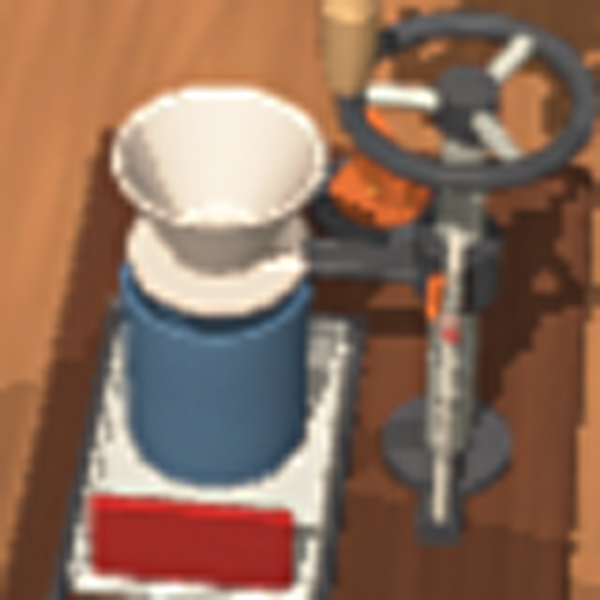

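Run:
```python
from h import *
k=np.array([.5505,-.204]); ps=-1.07
gripper_to(.034,20)
movep([*k,.30],down(ps)); print(move_l([*k,.085],feed=.15,max_force=8),st())
print(move_l([*k,.030],feed=.03,max_force=5)); print(st())
im,P,K,T=grab('side');it,Pt,_,_=grab('top')
a=cv2.resize(im[110:250,200:340],(500,500),interpolation=cv2.INTER_CUBIC);b=cv2.resize(it[150:250,250:350],(300,300),interpolation=cv2.INTER_CUBIC)
b=np.vstack([b,np.zeros((200,300,3),np.uint8)])
cv2.imwrite('pics/knob.png',np.hstack([a,b])[:,:,::-1])
```

```text
False (34.25, array([ 0.5513, -0.2044,  0.0861]), array([ 0.7794,  0.2889, -0.689 ]), 0.033814466900638)
True
(35.925, array([ 0.5505, -0.204 ,  0.0312]), array([-0.6684, -0.2822,  4.6645]), 0.034019413405150425)
```

View pics/knob.png

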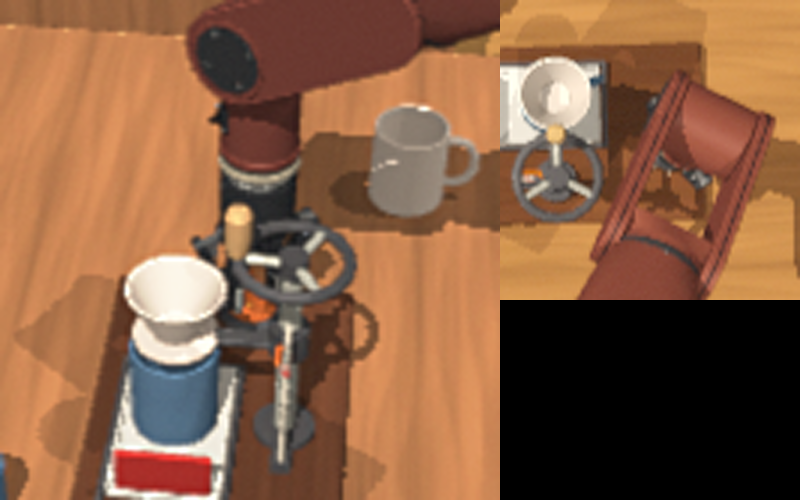

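Run:
```python
from h import *
k=np.array([.5505,-.204]); ps=-1.07; z=.038
move_l([*k,z],feed=.03); gripper_to(0,25); print(st())
t0=np.array(observe()['torque'])
for i in range(40):
    ps+=.04
    movep([*k,z],down(ps)); s=observe(); t=np.array(s['torque'])-t0
    if i%4==3 or ps>-.2: print(round(ps,2),round(s['time_s'],2),t,np.array(s['ft_force']),round(s['opening']*1e3,1))
    if abs(t[2])>.45 or ps>.12 or np.linalg.norm(s['ft_force'])>40: break
```

```text
(36.7417, array([ 0.5501, -0.204 ,  0.0378]), array([-1.5316,  0.4476,  1.645 ]), 0.013328227137785)
-0.91 37.74 [-0.2653  0.6564  0.0456] [-6.1509 -2.2949  4.2272] 13.4
-0.75 38.74 [-0.4616  0.9236  0.0009] [-7.6951 -3.1764  4.3526] 13.6
-0.59 39.74 [-0.7351  1.1695  0.0649] [-8.4212 -4.5036  5.2551] 13.6
-0.43 40.74 [-1.0158  1.359   0.0164] [-9.9922 -6.0309  4.9695] 13.3
-0.27 41.74 [-1.2922  1.4955  0.0324] [-10.7625  -8.1062   4.5924] 13.5
-0.19 42.24 [-1.4059  1.494   0.0291] [-10.5986 -10.198    4.9076] 13.2
-0.15 42.49 [-1.5598  1.5211  0.0102] [-11.9156  -8.9044   3.5066] 13.7
-0.11 42.74 [-1.6228  1.5546  0.0845] [-10.8784 -10.334    3.3789] 13.4
-0.07 42.99 [-1.7132  1.5527  0.0796] [-11.7726 -10.6662   4.0324] 13.4
-0.03 43.24 [-1.7932  1.6067  0.0831] [-11.1866 -11.5929   4.0969] 13.6
0.01 43.49 [-1.8264  1.5404 -0.4656] [-10.86   -10.7547   3.9626] 13.4
```

```bash
python3 - <<'E'
from h import *
k=np.array([.5505,-.204]); z=.038
movep([*k,z],down(.02)); print(observe()['torque'])
gripper_to(.034); print(st())
move_l([*k,.30],feed=.2); 
movep([.30,-.42,.36],down(-.9)); print(st())
it,Pt,_,_=grab('top'); im,P,_,_=grab('side')
a=cv2.resize(it[150:240,200:330],(650,450),interpolation=cv2.INTER_CUBIC)
cv2.imwrite('pics/fin.png',a[:,:,::-1])
hsv=cv2.cvtColor(it,cv2.COLOR_RGB2HSV);X,Y,Z=np.moveaxis(Pt,-1,0)
o=(hsv[...,0]>7)&(hsv[...,0]<20)&(hsv[...,1]>190)&(hsv[...,2]>150)&(Z>.03)&(Z<.2)&(Y<-.12)&(X>.45)&(X<.65)
q=Pt[o];u=q[q[:,2]>np.percentile(q[:,2],60)];print(cv2.minAreaRect(u[:,:2].astype(np.float32)))
w=(Z>.222)&(Z<.31)&(X>.4)&(X<.7)&(abs(Y)<.2); q=Pt[w&(Z>.255)]; print('crank',q.mean(0))
E
python3 chk.py chk2 | grep -v '\[[ 0-9]*\] \['
```

```text
[-1.8742  1.8527 -0.7096]
(44.075, array([ 0.551 , -0.2036,  0.038 ]), array([0.5818, 1.1872, 0.3785]), 0.03392708916724699)
(46.8, array([ 0.3007, -0.4195,  0.3596]), array([0.2795, 0.0882, 0.152 ]), 0.03405151367359455)
((0.5462979078292847, -0.2044682800769806), (0.009265038184821606, 0.041040241718292236), 87.64160919189453)
crank [ 0.5531 -0.0395  0.2838]
cone [0.1652 0.1892 0.1905]
mark [279.4654 212.8466]
plate top [279.9769 204.1712]
 mug 482 [ 0.6096 -0.0094  0.0822] [ 0.5729 -0.0787  0.0337] [0.654  0.005  0.1259]
(47.3, array([ 0.3002, -0.4199,  0.36  ]), array([-0.1356, -0.5354, -0.2158]), 0.033662725034009695)
```

View pics/fin.png

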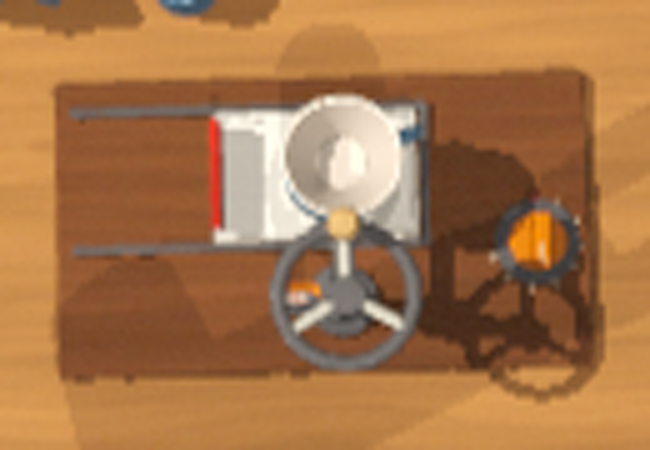

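```bash
python3 -c "
from h import *
job_done(); print(st()[0])"
```

```text
the job is handed in; nothing more can be done
the job is handed in; nothing more can be done
```

The stand is set for the blue mug and the job is handed in, at about 47 s of the 72 s allowed. No check failed. The pointer height is the least certain result.

1. **Raising the dripper:** I cranked the handwheel clockwise until the lift was about 41 mm, which clears the mug's rim.
2. **Tray:** I pushed it until it stopped dead; it did not move at all under a further 22 N. The camera showed 117 mm of travel, 3 mm short of the nominal 120 mm. I put that down to image error because the stop was firm. The mug stands upright under the dripper.
3. **Lowering the dripper:** I cranked back down until the crank pointed along the stand's +x. I took that as one full turn from zero, a lift of 24 mm; it fits the starting view but I did not check it against an end stop.
4. **Timer:** I turned the knob anticlockwise until the torque jumped at the stop, pressed slightly more, let go and moved the arm away. The last view shows its bar along the stand's x, within about 2–3°.

**Pointer height:** the two camera checks disagree slightly. Depth readings put the pointer about 0.4–1.6 mm above the red mark. The top of the cone gives a lift of about 22–24 mm, which would put it level or slightly below. I treated it as level to about 1 mm, and the view shows the nose inside the mug's mouth.

I never touched the white mug, the jar or the bowl. I did not measure their positions again at the end.

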